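# Work a paint-stuck ornament out of the drying rack

### The arm

A 6-joint arm with a two-finger parallel gripper is mounted at the origin on the work surface. World frame = base frame: x ahead of the robot, y to its left, z up, the work surface at z = 0. Lengths are in mm, angles in rad, forces in N, time in s.
With the tool pointing down it reaches from about 350 to 775 mm from the base axis. Payload 7.3 kg.
Tool frame: the origin (TCP) lies midway between the tips of the shut fingers; the grasp point (between the pads) lies 19 mm behind it; z points along the fingers, x is the direction in which the jaws open and shut, and the axes are right-handed (so a half turn about z gives the same grasp; the last joint's range is limited). The gripper opens to 92 mm and grips with 3 to 60 N. Pads are 19 mm wide; open, the fingers measure 130 mm over their backs; the gripper's body (75 mm by 190 mm) begins 47 mm behind the grasp point.
Start: joints at [1.168, 0.342, 1.524, -0, 1.275, -0.146], TCP at [133.327, 507.808, 226.741] pointing down, gripper open.
Joint ranges: [-2.53, 2.53], [-0.77, 2.02], [0.04, 2.7], [-1, 4.14], [0.28, 2.66], [-3.11, 3.11]. Speed limits (rad/s): [2.57, 2.57, 3.14, 3.14, 3.14, 3.14].

### API

Orientations are given as [roll, pitch, yaw] about the fixed x, y, z axes, in that order (R = Rz(yaw) Ry(pitch) Rx(roll)).
In Python, from plant import bot gives the robot as it stands.
- The arm moves only by the shell command python3 -m pendant 'ROWS' [OPENING]. ROWS is JSON, a list of rows, each an object with "linear": the shift along the world's x, y, z in mm, a list of three; "twist": the turn about the world's z in degrees. In form: [{"linear": [x, y, z], "twist": twist}, ...]. A call has 1 to 20 rows; each row is the pose to reach, as a shift and turn from the pose commanded when the call began; what a row does not reach only later rows make up. A row lasts 1/8 s, in which the tool goes at most 62.5 mm and 10.7 degrees, less where a joint would pass 70% of its speed; a pose out of reach is approached as far as the arm can. A call with a gripper value outside its range is refused whole. OPENING is the closure in counts, from 0 (fully open) to 255 (shut), set as the call begins (- or left out, the last holds). The fingers move at their own pace and stop on an object; the grip force is fixed at half the most. Time passes only in rows, so rows that repeat a pose let the fingers close. It gives the time, the measured TCP pose, the force and the opening at its end, in the units of the state.
- bot.get_obs(): the state, without advancing time (a new reading comes with each control period).
- bot.capture(name): name is "side" or "top"; returns a dict with "frame" (400x640x3 uint8, blue, green, red), "z_map" (400x640 float32, mm along the optical axis (not along the pixel's ray), 0 where there is no reading), "fx", "fy", "cx", "cy" (pixels), "rvec" (rotation vector, rad) and "tvec" (3), from world to camera coordinates, as OpenCV has them. Camera axes: x right, y down, z forward; pixel columns grow to the right and rows downward; lengths in mm; the calibration is good to about 2 mm. A picture is of the moment at which its call begins.
- bot.close_job(): hands the job in, once; it reports no verdict.
The state is a dict: "time": time; "joint_positions": joint angles; "dq": joint speeds; "tau": joint torques, N m; "tool_pos": TCP position; "tcp_rot": TCP orientation; "contact_force": force on the tool from outside, world axes, zero at the start; "moment": the same for the moment, N m; "grip_width": finger opening in mm.
Only numpy, scipy, OpenCV 4.12 (cv2) and the standard library are available. Lean on these libraries where they do the work, as an engineer would, in place of code of your own. Each camera call takes 0.05 s, during which the arm holds its last target. There are 200 camera calls.

### The job

The pink ball ornament's stem has dried fast in the drying rack and a straight pull only lifts the whole rack, so twist the ornament back and forth while pulling lightly until it comes out, with the rack staying down in its tray. Then set it on the empty glass jar, stem hanging inside and ball resting on the rim, and let go, leaving the other two ornaments, the paint pot and the brush where they are.

Things in the scene. Friction and masses are not known exactly. Their poses are not given: they have to be found in the camera images.
- pink_ornament: The stuck ornament: pink ball 54 mm in diameter with a raised pearl band round its equator (55 mm in diameter, 20 mm high, a good grip), brass loop on top up to 37 mm above the ball's centre, wooden stem 16 mm in diameter below. Origin at the ball's centre, z up along the stem; 50 to 100 g. At the start 39 mm above the rack's top, stem 40 mm deep in any one of the three sockets.
- pink_stem_tip (a point): Lower end of the pink stem, 79 mm below the ball's centre. The socket grips the stem with 25 to 40 N of friction, which acts against the direction of sliding: a steady turn takes 0.2 to 0.35 N m, and while turning little pull is needed if it rises at most 3 mm per rad turned. Twists of 10 degrees or more to each side will do. It is free after about 15 mm of rise.
- gold_ornament: Gold ornament with a dark band, same shape and size but a 13 mm stem, standing loose in another socket of the rack. Origin at the ball's centre. To be left alone.
- pearl_ornament: Pearl-white ornament with a gold band, otherwise like the gold one, in the remaining socket. To be left alone.
- rack_top (a point): Centre of the top of the drying rack, a dark wooden block 92 x 282 x 55 mm; top face 65 mm above the table. Three sockets (19 mm wide, 40 mm deep) in a row along its y axis at y = -90, 0 and +90 mm; x is across the row.
- rack (a joint): How far the rack block is lifted in its tray, in m: 0 is fully down. The tray is fixed to the table and keeps the block from turning or shifting; only its weight (1.8 kg) holds it down, so about 20 N of pull lifts it. It sinks back by itself.
- empty_jar: Empty open clear glass jar, tapering to the foot, 52 mm across the rim, 85 mm high, wall 4 mm (mouth 44 mm wide), 0.3 kg, standing loose. Origin at the centre of its underside, z up. With the ball resting on the rim, the ball's centre is about 100 mm above the jar's origin and the stem hangs clear of the jar's floor.
- paint_pot: Closed pink paint pot with a red lid, 64 mm in diameter, 75 mm high. Origin at the centre of its underside. A bystander.
- brush: Paintbrush with a blue handle, 170 mm long, lying on the table. A bystander.
Mind the look-alikes: they are no part of the job. What is shaped like the pink_ornament but blue is not meant.

How it is judged (in metres and radians):
On the way, in this order (a step that is already met when the one before it is completed fails the run):
1. the pink ornament is twisted at least about 7 degrees from its starting direction while its stem is still in the socket (angle between the x axis of pink_ornament and the x axis of rack_top, either way round above 0.12 rad and z of pink_stem_tip in the frame of rack_top below -0.015 m), for 0.05 s.
2. the stem is out: its tip is above the rack's top face, with the rack down (z of pink_stem_tip in the frame of rack_top above 0.002 m and value of joint rack below 0.004 m), for 0.1 s.
At the end, for the whole second after the job is handed in: The pink ornament rests, released and still, on the upright empty jar: ball centre within 8 mm of the jar's axis and 92 to 108 mm above the jar's underside, stem down inside (leaning less than 20 degrees); the jar stands on the table; the rack is down in its tray (within 4 mm) (horizontal distance between pink_ornament and empty_jar below 0.008 m and z of pink_ornament in the frame of empty_jar between 0.092 and 0.108 m and angle between pink_ornament's own z axis and vertical below 0.35 rad and angle between empty_jar's own z axis and vertical below 0.08 rad and height (world z) of empty_jar below 0.005 m and linear speed of pink_ornament below 0.02 m/s and value of joint rack below 0.004 m); the robot touches nothing.
It fails at once if the rack is lifted more than 12 mm in its tray (value of joint rack above 0.012 m).
It fails at once if the gold or the pearl ornament is moved more than 20 mm (distance of any of gold_ornament, pearl_ornament from where it was at the start of the episode above 0.02 m).
It fails at once if the paint pot or the brush is moved more than 20 mm (distance of any of paint_pot, brush from where it was at the start of the episode above 0.02 m).
It fails at once if the jar is knocked over (angle between empty_jar's own z axis and vertical above 0.5 rad).
It also fails if it takes over 72 s, if anything falls off the work surface, if the arm or the gripper's body presses on something with over 40 N, if the wrist force passes 120 N, or if a joint passes its speed limit or range.

## Working session

There is one attempt and no reset: what is moved stays moved. The work goes in short steps, Python scripts to look and compute and a shell command to move; the robot and the scene stay as the last step left them, time stands still between calls to the robot, and variables do not carry over. Pictures are saved under pics/ and viewed, about 8 in all and at most 12, crops included, and the job is handed in when it is done.

```bash
mkdir -p pics; ls
cat > h.py <<'E'
import cv2, numpy as np
from plant import bot
def cap(n):
    c=bot.capture(n); R=cv2.Rodrigues(np.array(c["rvec"],float))[0]; t=np.array(c["tvec"],float).ravel()
    v,u=np.mgrid[0:400,0:640]; z=c["z_map"]
    P=np.stack([(u-c["cx"])/c["fx"]*z,(v-c["cy"])/c["fy"]*z,z],-1)
    c["W"]=(P-t)@R; c["W"][z==0]=np.nan; c["R"]=R; c["t"]=t
    return c
E
python3 - <<'E'
from h import *
for n in("side","top"):
    c=cap(n); cv2.imwrite(f"pics/{n}0.png",c["frame"]); np.save(f"{n}0.npy",c["W"]); print(n,-c["R"].T@c["t"],c["R"][2],c["fx"])
print(bot.get_obs())
E
```

```text
pics
side [ -37.65982693 -527.60263658  526.93720433] [ 0.64549944  0.59180774 -0.48279816] 458.56665482417924
top [405.8857536   26.81322144 843.09440034] [ 0.19830626 -0.02839399 -0.97972874] 362.6835340958391
{'time': 0.1, 'joint_positions': array([ 1.16797842e+00,  3.42612465e-01,  1.52492000e+00, -2.04809857e-05,
        1.27541503e+00, -1.45992070e-01]), 'dq': array([-0.00064008, -0.0017045 , -0.00170282,  0.0009857 ,  0.00094553,
       -0.00091916]), 'tau': array([ 3.03854620e-03, -4.31999052e+01, -2.44696641e+01,  7.20078265e-02,
        5.25800907e-02, -3.03354909e-05]), 'tool_pos': array([133.19070713, 507.44303402, 226.13605275]), 'tcp_rot': array([-3.14141494e+00,  1.34327256e-03,  1.31397658e+00]), 'contact_force': array([ 0.37220434, -0.52904462, -0.10556562]), 'moment': array([ 0.04268647, -0.01208985,  0.05370246]), 'grip_width': 92.07858215158781}
```

View pics/side0.png

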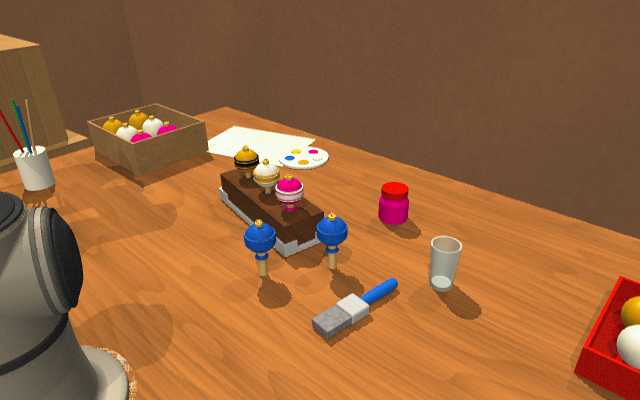

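View pics/top0.png

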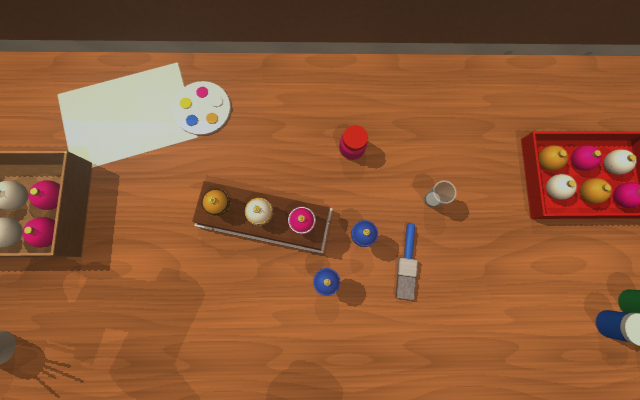

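Side view: the pink ornament is at (289,190) at the near end of the rack, the jar at (445,262), and two blue look-alikes at (260,240) and (332,232). Top view: pink is at (301,220), the jar rim at (444,192), the blues at (364,233) and (327,282), and the pot at (354,140). Next I'll measure these positions.

Run:
```python
from h import *
from scipy.optimize import least_squares
S=cap("side");T=cap("top")
def sph(pts,r):
    f=lambda p:np.linalg.norm(pts-p,axis=1)-r
    return least_squares(f,np.median(pts,0)-[0,0,10],loss="soft_l1",f_scale=2).x
def ball(c,u,v,r=15):
    W=c["W"][v-r:v+r+1,u-r:u+r+1].reshape(-1,3); W=W[np.isfinite(W).all(1)]
    top=np.nanpercentile(W[:,2],95); m=np.nanmedian(c["W"][v-3:v+4,u-3:u+4].reshape(-1,3),0)
    W=W[np.linalg.norm(W-m,axis=1)<24]; return sph(W,27.2)
for n,s,t in [("pink",(289,190),(301,220)),("pearl",(266,175),(258,211)),("gold",(246,160),(215,202)),("blueA",(332,232),(364,234)),("blueB",(260,240),(327,283))]:
    print(n,ball(S,*s,12).round(1),ball(T,*t,10).round(1))
# triangulation check of pink by colour centroid
def cen(c,u,v):
    h=cv2.cvtColor(c["frame"],cv2.COLOR_BGR2HSV); 
    m=np.zeros((400,640),bool); m[v-20:v+20,u-20:u+20]=1
    m&=np.isfinite(c["W"][...,2])&(c["W"][...,2]>82)
    v,u=np.nonzero(m); return u.mean(),v.mean(),u.min(),u.max(),v.min(),v.max()
def ray(c,u,v):
    d=c["R"].T@np.array([(u-c["cx"])/c["fx"],(v-c["cy"])/c["fy"],1]); return -c["R"].T@c["t"],d/np.linalg.norm(d)
def tri(a,b):
    A=0;B=0
    for o,d in(a,b):
        M=np.eye(3)-np.outer(d,d);A=A+M;B=B+M@o
    return np.linalg.solve(A,B)
print(cen(T,301,220))
for nm,s,t in [("pinkball",(289,190),(301.5,220.5)),("jar rim",(446,243.5),(444,192)),("jar foot",(441,284),(432,199.5))]:
    print(nm,tri(ray(S,*s),ray(T,*t)).round(1))
for c,b in((S,(425,235,465,295)),(T,(422,175,460,210))):
    W=c["W"][b[1]:b[3],b[0]:b[2]].reshape(-1,3); W=W[W[:,2]>20]; print("jar pts",len(W),W.min(0).round() if len(W) else '',W.max(0).round() if len(W) else '')
# rack top
W=T["W"].reshape(-1,3); m=(abs(W[:,2]-65)<6)&(abs(W[:,0]-400)<150)&(W[:,1]>-50)&(W[:,1]<350)
print(len(W[m]),np.median(W[m][:,2]),cv2.minAreaRect(W[m][:,:2].astype(np.float32)))
W=T["W"]
for n,u,v in [("pot",354,138),("brush tip",409,228),("brush ferr",407,265),("brush end",405,298)]: print(n,W[v,u].round())
out=[]
for c,b in((S,(422,232,468,296)),(T,(415,170,465,215))): out.append(cv2.resize(c["frame"][b[1]:b[3],b[0]:b[2]],(390,560)))
cv2.imwrite("pics/jar.png",np.hstack(out))
```

```text
pink [505.3  50.8 103.5] [508.2  52.1 105.1]
pearl [524.5 138.5 103.1] [527.3 140.2 105.2]
gold [543.9 226.3 103.4] [546.6 228.3 105.4]
blueA [479.8 -80.5  77.9] [483.4 -79.8  80. ]
blueB [381.9   0.5  78. ] [384.5   1.6  79.9]
(np.float64(301.1254237288136), np.float64(220.1728813559322), np.int64(288), np.int64(314), np.int64(207), np.int64(234))
pinkball [506.8  51.7 104.9]
jar rim [ 570.6 -255.4   84.2]
jar foot [ 570.9 -256.9   -1.7]
jar pts 1270 [ 542. -283.   20.] [ 594. -231.   87.]
jar pts 544 [ 546. -280.   20.] [ 595. -230.   90.]
2846 65.92539895571203 ((527.0535278320312, 139.85885620117188), (281.85699462890625, 92.06502532958984), 77.68781280517578)
pot [697. -64.  76.]
brush tip [ 500. -191.   22.]
brush ferr [ 417. -183.   19.]
brush end [ 345. -175.   17.]
```

View pics/jar.png

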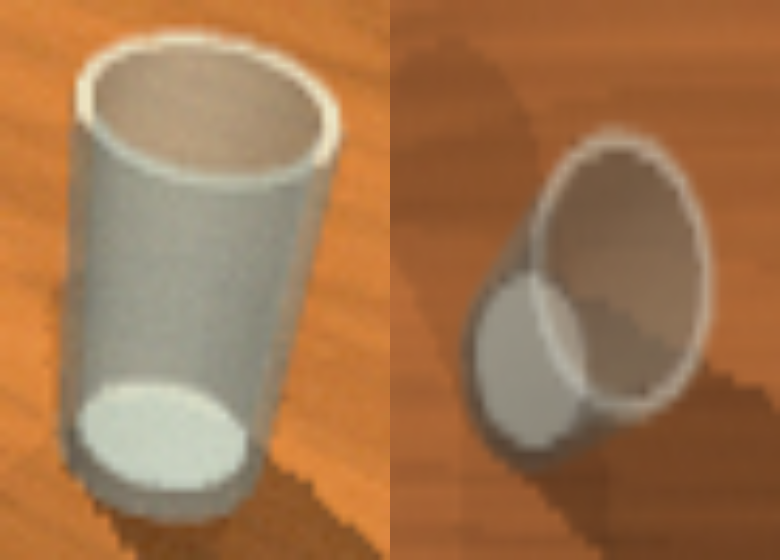

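Both views agree on the key positions, in mm:
- Pink ball centre: (507, 51.5, 104)
- Rack yaw: -12.3°
- Jar axis: (570.5, -256), upright, rim at z 85

I'll move above pink with the jaws across the row.

```bash
python3 -m pendant '[{"linear":[20,-20,0],"twist":-6},{"linear":[50,-55,0],"twist":-14},{"linear":[85,-95,0],"twist":-22},{"linear":[120,-135,0],"twist":-30},{"linear":[155,-180,0],"twist":-38},{"linear":[190,-225,0],"twist":-46},{"linear":[225,-270,0],"twist":-54},{"linear":[260,-315,0],"twist":-62},{"linear":[295,-360,0],"twist":-70},{"linear":[330,-400,0],"twist":-78},{"linear":[358,-435,-5],"twist":-84},{"linear":[374,-456,-20],"twist":-87.5},{"linear":[374,-456,-20],"twist":-87.5},{"linear":[374,-456,-20],"twist":-87.5},{"linear":[374,-456,-20],"twist":-87.5}]' 0
python3 - <<'E'
from h import *
c=cap("side");cv2.imwrite("pics/a.png",c["frame"][80:330,150:500])
E
```

```text
time: 2.08
tool_pos: [507.0, 52.8, 207.4]
tcp_rot: [-3.141, -0.001, -0.211]
contact_force: [0.7, -1.0, 0.2]
grip_width: 91.8
```

View pics/a.png

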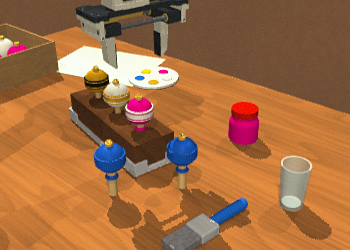

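The jaws straddle the row above pink (fingers at crop (82,50) and (160,42)) and clear the neighbours. I'll descend and close.

```bash
python3 -m pendant '[{"linear":[0,-1,-30],"twist":0},{"linear":[0,-1,-60],"twist":0},{"linear":[0,-1,-85],"twist":0},{"linear":[0,-1,-105],"twist":0},{"linear":[0,-1,-116],"twist":0},{"linear":[0,-1,-122],"twist":0},{"linear":[0,-1,-122],"twist":0},{"linear":[0,-1,-122],"twist":0}]' && python3 -m pendant '[{"linear":[0,0,0],"twist":0},{"linear":[0,0,0],"twist":0},{"linear":[0,0,0],"twist":0},{"linear":[0,0,0],"twist":0},{"linear":[0,0,0],"twist":0},{"linear":[0,0,0],"twist":0},{"linear":[0,0,0],"twist":0},{"linear":[0,0,0],"twist":0}]' 255
python3 -c "
from plant import bot;print(bot.get_obs())"
```

```text
time: 3.12
tool_pos: [507.8, 50.9, 85.4]
tcp_rot: [-3.141, -0.001, -0.213]
contact_force: [0.3, 0.5, -0.3]
grip_width: 91.8
time: 4.12
tool_pos: [506.6, 50.9, 84.7]
tcp_rot: [3.141, 0.001, -0.213]
contact_force: [-5.4, 0.5, 4.4]
grip_width: 54.7
{'time': 4.125, 'joint_positions': array([-5.04341142e-02,  4.77542313e-01,  1.75388839e+00,  8.61406806e-05,
        9.11645530e-01,  1.62631437e-01]), 'dq': array([ 1.78967143e-03, -9.29807945e-04, -6.08090006e-06,  1.10062439e-03,
        5.70382958e-04,  1.25685860e-03]), 'tau': array([-7.26816393e-01, -4.26018405e+01, -2.06423593e+01, -1.11229951e-01,
       -1.71124253e+00, -9.17665078e-03]), 'tool_pos': array([506.58920166,  50.94789381,  84.74342083]), 'tcp_rot': array([ 3.14141956e+00,  1.47502180e-03, -2.13118486e-01]), 'contact_force': array([-5.42716548,  0.4558042 ,  4.37292815]), 'moment': array([0.08404562, 1.0380343 , 0.00349055]), 'grip_width': 54.67005305741505}
```

```bash
python3 -m pendant '[{"linear":[-0.5,0,0],"twist":3},{"linear":[-1,0,0],"twist":7},{"linear":[-1,0,0.2],"twist":11},{"linear":[-1,0,0.4],"twist":15},{"linear":[-1,0,0.6],"twist":19},{"linear":[-1,0,0.8],"twist":23}]'
python3 - <<'E'
from h import *
print(bot.get_obs()["moment"])
c=cap("side");cv2.imwrite("pics/b.png",cv2.resize(c["frame"][120:270,200:380],None,fx=3,fy=3))
E
```

```text
time: 4.88
tool_pos: [506.3, 50.7, 84.9]
tcp_rot: [-3.141, 0.0, 0.19]
contact_force: [-0.8, 0.1, -3.4]
grip_width: 54.4
[-0.1417055   0.31495089 -0.23349952]
```

View pics/b.png

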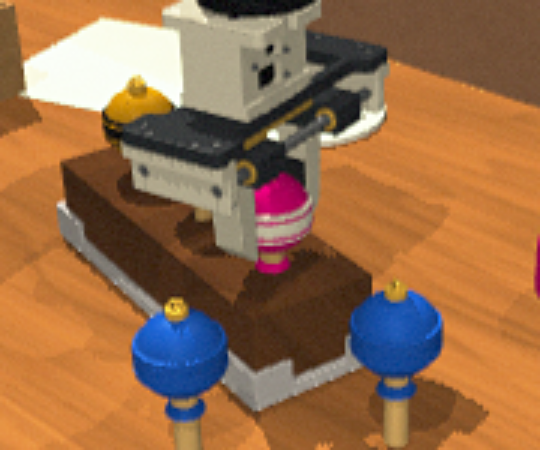

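The ball is gripped on its pearl band (crop (285,225)) and the rack is down. The moment of 0.23 N m shows the stem is turning in the socket, so I'll carry on with rising swings.

```bash
python3 -m pendant '[{"linear":[0,0,0.2],"twist":-8},{"linear":[0,0,0.5],"twist":-16},{"linear":[0,0,0.8],"twist":-24},{"linear":[0,0,1.1],"twist":-32},{"linear":[0,0,1.4],"twist":-40},{"linear":[0,0,1.7],"twist":-48},{"linear":[0,0,1.9],"twist":-40},{"linear":[0,0,2.2],"twist":-32},{"linear":[0,0,2.5],"twist":-24},{"linear":[0,0,2.8],"twist":-16},{"linear":[0,0,3.1],"twist":-8},{"linear":[0,0,3.4],"twist":0},{"linear":[0,0,3.6],"twist":-8},{"linear":[0,0,3.9],"twist":-16},{"linear":[0,0,4.2],"twist":-24}]'
python3 - <<'E'
from h import *
print(bot.get_obs()["moment"])
c=cap("top");W=c["W"].reshape(-1,3)
# rack top height in the free part
d=W[:,:2]-[526,139.5];a=np.radians(-12.3);x=d@[np.cos(a),np.sin(a)];y=d@[-np.sin(a),np.cos(a)]
m=(abs(x)<40)&(abs(y)<138)&(abs(W[:,2]-66)<12);print(m.sum(),np.median(W[m][:,2]))
E
```

```text
time: 6.8
tool_pos: [505.6, 50.7, 87.3]
tcp_rot: [3.141, 0.003, -0.236]
contact_force: [1.3, 0.6, -18.2]
grip_width: 54.2
[-0.09924035 -0.49794667  0.16413083]
1054 65.99353310517185
```

```bash
python3 -m pendant '[{"linear":[0,0,-0.5],"twist":-8},{"linear":[0,0,-0.5],"twist":-16},{"linear":[0,0,-0.5],"twist":-24},{"linear":[0,0,-0.5],"twist":-16},{"linear":[0,0,-0.5],"twist":-8},{"linear":[0,0,-0.5],"twist":0},{"linear":[0,0,-0.4],"twist":8},{"linear":[0,0,-0.3],"twist":16},{"linear":[0,0,-0.2],"twist":24}]'
python3 - <<'E'
from h import *
print(bot.get_obs()["moment"])
c=cap("side");cv2.imwrite("pics/c.png",cv2.resize(c["frame"][120:270,200:380],None,fx=3,fy=3))
E
```

```text
time: 7.98
tool_pos: [505.7, 50.9, 88.5]
tcp_rot: [-3.141, 0.002, 0.194]
contact_force: [0.5, 0.4, -9.2]
grip_width: 54.5
[ 0.01737254 -0.02013311 -0.19451646]
```

View pics/c.png

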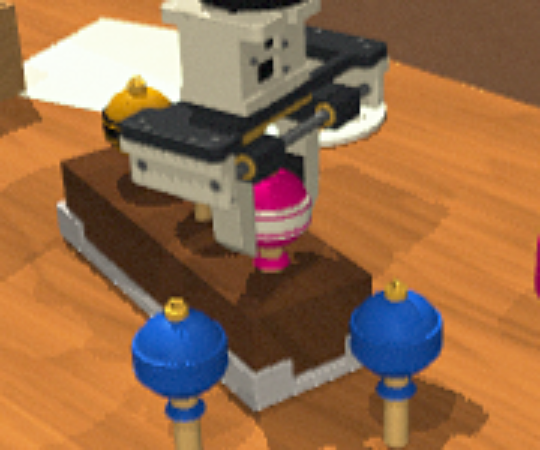

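Rack still down, and the force has eased to 9 N while the ball rose about 3.5 mm. I'll use larger swings with a gentler rise.

```bash
python3 -m pendant '[{"linear":[0,0,0],"twist":-10},{"linear":[0,0,0.2],"twist":-20},{"linear":[0,0,0.4],"twist":-30},{"linear":[0,0,0.6],"twist":-40},{"linear":[0,0,0.8],"twist":-50},{"linear":[0,0,1],"twist":-60},{"linear":[0,0,1],"twist":-50},{"linear":[0,0,1.2],"twist":-40},{"linear":[0,0,1.4],"twist":-30},{"linear":[0,0,1.6],"twist":-20},{"linear":[0,0,1.8],"twist":-10},{"linear":[0,0,2],"twist":0},{"linear":[0,0,2.2],"twist":10}]'
python3 -m pendant '[{"linear":[0,0,0],"twist":-10},{"linear":[0,0,0.2],"twist":-20},{"linear":[0,0,0.4],"twist":-30},{"linear":[0,0,0.6],"twist":-40},{"linear":[0,0,0.8],"twist":-50},{"linear":[0,0,1],"twist":-60},{"linear":[0,0,1.2],"twist":-70},{"linear":[0,0,1.2],"twist":-60},{"linear":[0,0,1.4],"twist":-50},{"linear":[0,0,1.6],"twist":-40},{"linear":[0,0,1.8],"twist":-30},{"linear":[0,0,2],"twist":-20},{"linear":[0,0,2.2],"twist":-10},{"linear":[0,0,2.4],"twist":0}]'
```

```text
time: 9.65
tool_pos: [505.6, 51.0, 90.6]
tcp_rot: [-3.14, 0.002, 0.367]
contact_force: [0.1, 0.5, -11.4]
grip_width: 54.5
time: 11.4
tool_pos: [505.6, 51.0, 93.0]
tcp_rot: [-3.14, 0.002, 0.367]
contact_force: [1.4, 1.7, -12.2]
grip_width: 54.4
```

```bash
python3 -m pendant '[{"linear":[0,0,0],"twist":-10},{"linear":[0,0,0.2],"twist":-20},{"linear":[0,0,0.4],"twist":-30},{"linear":[0,0,0.6],"twist":-40},{"linear":[0,0,0.8],"twist":-50},{"linear":[0,0,1],"twist":-60},{"linear":[0,0,1.2],"twist":-70},{"linear":[0,0,1.2],"twist":-60},{"linear":[0,0,1.5],"twist":-50},{"linear":[0,0,1.7],"twist":-40},{"linear":[0,0,1.9],"twist":-30},{"linear":[0,0,2.1],"twist":-20},{"linear":[0,0,2.4],"twist":-10},{"linear":[0,0,2.6],"twist":0}]'
python3 -m pendant '[{"linear":[0,0,0],"twist":-10},{"linear":[0,0,0.2],"twist":-20},{"linear":[0,0,0.4],"twist":-30},{"linear":[0,0,0.6],"twist":-40},{"linear":[0,0,0.8],"twist":-50},{"linear":[0,0,1],"twist":-60},{"linear":[0,0,1.2],"twist":-70},{"linear":[0,0,1.2],"twist":-60},{"linear":[0,0,1.5],"twist":-50},{"linear":[0,0,1.7],"twist":-40},{"linear":[0,0,1.9],"twist":-30},{"linear":[0,0,2.1],"twist":-20},{"linear":[0,0,2.4],"twist":-10},{"linear":[0,0,2.6],"twist":0}]'
python3 - <<'E'
from h import *
print(bot.get_obs()["moment"])
c=cap("side");cv2.imwrite("pics/d.png",cv2.resize(c["frame"][120:270,200:380],None,fx=3,fy=3))
E
```

```text
time: 13.15
tool_pos: [505.6, 51.0, 95.5]
tcp_rot: [-3.14, 0.002, 0.367]
contact_force: [0.6, 2.1, -12.7]
grip_width: 54.4
time: 14.9
tool_pos: [505.8, 51.0, 98.3]
tcp_rot: [-3.14, 0.001, 0.367]
contact_force: [0.4, 0.4, -12.4]
grip_width: 54.3
[ 0.19061664 -0.09324978 -0.15176962]
```

View pics/d.png

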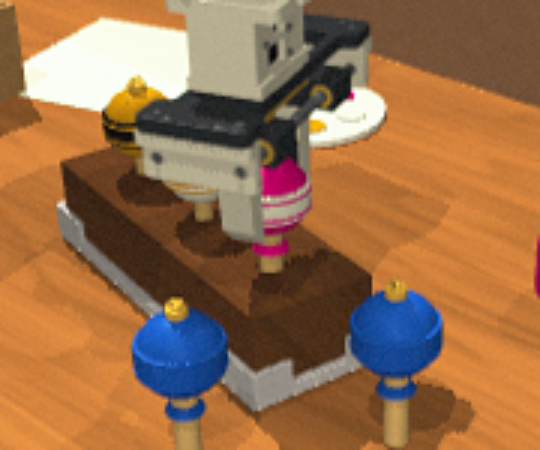

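The stem is visibly rising (wood now shows below the collar at crop (270,260)), the rack is down, and the rise is 13.6 mm. Two more swings should free it.

```bash
python3 -m pendant '[{"linear":[0,0,0],"twist":-10},{"linear":[0,0,0.2],"twist":-20},{"linear":[0,0,0.4],"twist":-30},{"linear":[0,0,0.6],"twist":-40},{"linear":[0,0,0.8],"twist":-50},{"linear":[0,0,1],"twist":-60},{"linear":[0,0,1.2],"twist":-70},{"linear":[0,0,1.2],"twist":-60},{"linear":[0,0,1.5],"twist":-50},{"linear":[0,0,1.7],"twist":-40},{"linear":[0,0,1.9],"twist":-30},{"linear":[0,0,2.1],"twist":-20},{"linear":[0,0,2.4],"twist":-10},{"linear":[0,0,2.6],"twist":0}]'
python3 -m pendant '[{"linear":[0,0,0],"twist":-10},{"linear":[0,0,0.2],"twist":-20},{"linear":[0,0,0.4],"twist":-30},{"linear":[0,0,0.6],"twist":-35}]'
```

```text
time: 16.7
tool_pos: [506.9, 50.6, 102.6]
tcp_rot: [3.141, -0.001, 0.365]
contact_force: [-2.4, 0.0, -1.2]
grip_width: 54.6
time: 17.2
tool_pos: [507.4, 50.7, 103.4]
tcp_rot: [-3.141, -0.003, -0.256]
contact_force: [-0.4, -0.4, -0.4]
grip_width: 54.4
```

It is free: the force has dropped to about 0. Lifting clear.

```bash
python3 -m pendant '[{"linear":[0,0,4],"twist":0},{"linear":[0,0,10],"twist":0},{"linear":[0,0,18],"twist":0},{"linear":[0,0,26],"twist":0},{"linear":[0,0,34],"twist":0},{"linear":[0,0,42],"twist":0},{"linear":[0,0,54],"twist":0},{"linear":[0,0,68],"twist":0},{"linear":[0,0,84],"twist":0},{"linear":[0,0,94],"twist":0},{"linear":[0,0,94],"twist":0}]'
python3 - <<'E'
from h import *
print(bot.get_obs()["moment"])
c=cap("side");cv2.imwrite("pics/e.png",cv2.resize(c["frame"][60:270,170:400],None,fx=2.5,fy=2.5))
E
```

```text
time: 18.58
tool_pos: [506.8, 50.8, 197.4]
tcp_rot: [-3.141, -0.002, -0.248]
contact_force: [0.5, -0.1, -0.4]
grip_width: 54.8
[-0.12533735  0.08041208 -0.03799845]
```

View pics/e.png

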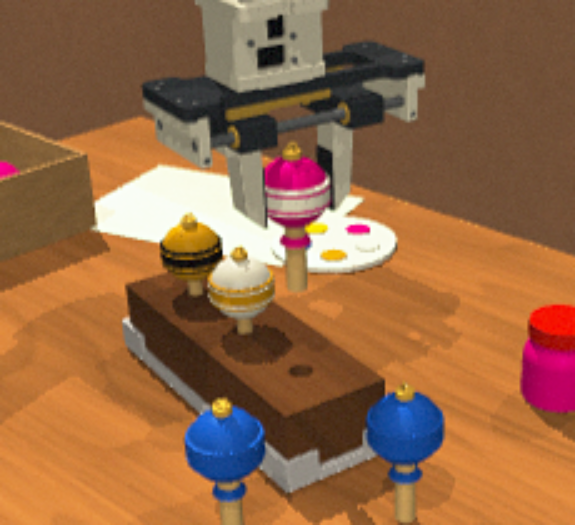

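The stem is out (tip at crop (297,285)), upright, rack down and neighbours undisturbed. Moving over the jar.

```bash
python3 -m pendant '[{"linear":[4,-18,0],"twist":0},{"linear":[10,-48,0],"twist":0},{"linear":[18,-85,0],"twist":0},{"linear":[26,-125,0],"twist":0},{"linear":[34,-165,0],"twist":0},{"linear":[42,-205,0],"twist":0},{"linear":[51,-245,0],"twist":0},{"linear":[58,-278,0],"twist":0},{"linear":[62,-298,0],"twist":0},{"linear":[64,-307,0],"twist":0},{"linear":[64,-307,0],"twist":0},{"linear":[64,-307,0],"twist":0},{"linear":[64,-307,0],"twist":0}]'
python3 - <<'E'
from h import *
from scipy.optimize import least_squares
print(bot.get_obs()["tool_pos"])
c=cap("side");W=c["W"]; h=cv2.cvtColor(c["frame"],cv2.COLOR_BGR2HSV)
near=(abs(W[...,0]-570)<60)&(abs(W[...,1]+256)<60)
pk=near&(W[...,2]>190)&(h[...,1]>150)&((h[...,0]>150)&(h[...,0]<176))
P=W[pk]; print(pk.sum(),least_squares(lambda p:np.linalg.norm(P-p,axis=1)-27,np.median(P,0),loss="soft_l1",f_scale=2).x.round(1))
# stem axis: rows between tip and collar
st=near&(W[...,2]>138)&(W[...,2]<165)
S=W[st]
for lo in(138,150):
    Q=S[(S[:,2]>=lo)&(S[:,2]<lo+12)]
    if len(Q)>5: print("stem",lo,len(Q),least_squares(lambda p:np.linalg.norm(Q[:,:2]-p,axis=1)-8,Q[:,:2].mean(0)+[5,5],loss="soft_l1").x.round(1))
J=W[(abs(W[...,0]-570)<40)&(abs(W[...,1]+256)<40)&(W[...,2]>78)&(W[...,2]<95)][:,:2]
print("rim",len(J),least_squares(lambda p:np.linalg.norm(J-p,axis=1)-24.5,J.mean(0),loss="soft_l1").x.round(1))
cv2.imwrite("pics/f.png",cv2.resize(c["frame"][90:310,340:540],None,fx=2.6,fy=2.6))
E
```

```text
time: 20.25
tool_pos: [570.4, -255.2, 196.8]
tcp_rot: [-3.142, -0.0, -0.247]
contact_force: [-0.4, -0.8, -0.8]
grip_width: 54.3
[ 570.41200258 -255.19914854  196.79782957]
422 [ 570.2 -255.5  215.7]
stem 138 65 [ 569.5 -254.8]
stem 150 70 [ 569.6 -255. ]
rim 299 [ 567.  -256.9]
```

View pics/f.png

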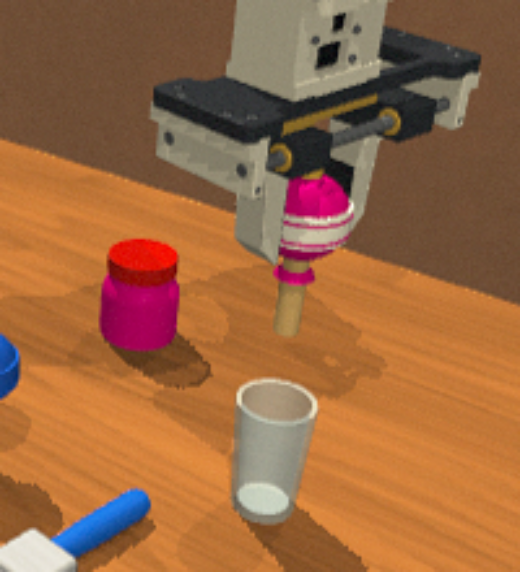

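The ball, stem and jar axis agree to about 2 mm. I'll shift by (-1.5, -1) and lower the stem into the mouth. I'll stop with the finger tips just above rim height, because the gripped fingers clear the 52 mm rim by only 1.5 mm.

```bash
python3 -m pendant '[{"linear":[-1.5,-1,-12],"twist":0},{"linear":[-1.5,-1,-24],"twist":0},{"linear":[-1.5,-1,-36],"twist":0},{"linear":[-1.5,-1,-48],"twist":0},{"linear":[-1.5,-1,-60],"twist":0},{"linear":[-1.5,-1,-72],"twist":0},{"linear":[-1.5,-1,-84],"twist":0},{"linear":[-1.5,-1,-94],"twist":0},{"linear":[-1.5,-1,-102],"twist":0},{"linear":[-1.5,-1,-107],"twist":0},{"linear":[-1.5,-1,-111],"twist":0},{"linear":[-1.5,-1,-111],"twist":0},{"linear":[-1.5,-1,-111],"twist":0}]'
python3 - <<'E'
from h import *
from scipy.optimize import least_squares
c=cap("side");W=c["W"]
J=W[(abs(W[...,0]-570)<40)&(abs(W[...,1]+256)<40)&(W[...,2]>40)&(W[...,2]<70)]
print("jar wall",len(J),J.min(0).round(),J.max(0).round())
cv2.imwrite("pics/g.png",cv2.resize(c["frame"][150:310,360:520],None,fx=3.4,fy=3.4))
E
```

```text
time: 21.92
tool_pos: [569.0, -257.3, 85.9]
tcp_rot: [3.141, -0.001, -0.248]
contact_force: [-0.5, 0.5, -0.3]
grip_width: 53.9
jar wall 402 [ 543. -281.   40.] [ 588. -237.   70.]
```

View pics/g.png

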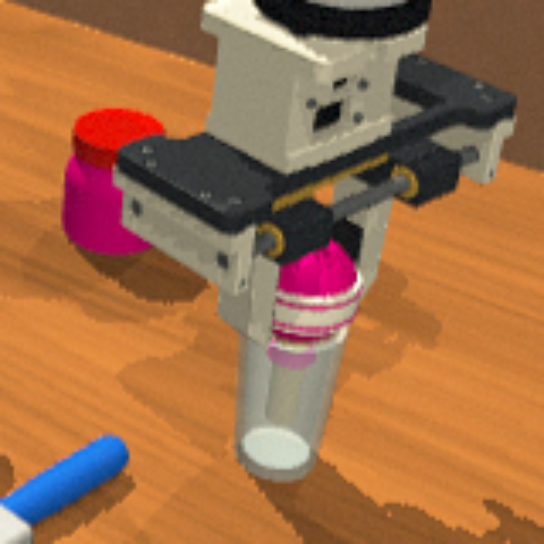

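The stem hangs inside the jar (crop (283,395)) with no contact force and the jar is upright. Releasing for a 3–4 mm settle, then retreating straight up.

```bash
python3 -m pendant '[{"linear":[0,0,0],"twist":0},{"linear":[0,0,0],"twist":0},{"linear":[0,0,0],"twist":0},{"linear":[0,0,0],"twist":0},{"linear":[0,0,0],"twist":0},{"linear":[0,0,0],"twist":0},{"linear":[0,0,0],"twist":0},{"linear":[0,0,0],"twist":0}]' 0 && python3 -m pendant '[{"linear":[0,0,6],"twist":0},{"linear":[0,0,16],"twist":0},{"linear":[0,0,30],"twist":0},{"linear":[0,0,50],"twist":0},{"linear":[0,0,75],"twist":0},{"linear":[0,0,100],"twist":0},{"linear":[0,0,125],"twist":0},{"linear":[0,0,140],"twist":0},{"linear":[0,0,140],"twist":0},{"linear":[0,0,140],"twist":0}]'
python3 - <<'E'
from h import *
from scipy.optimize import least_squares
c=cap("side");W=c["W"]; h=cv2.cvtColor(c["frame"],cv2.COLOR_BGR2HSV)
pk=(abs(W[...,0]-570)<50)&(abs(W[...,1]+256)<50)&(W[...,2]>88)&(W[...,2]<135)&(h[...,1]>150)&(h[...,0]>150)&(h[...,0]<176)
P=W[pk];print(pk.sum(),least_squares(lambda p:np.linalg.norm(P-p,axis=1)-27,np.median(P,0),loss="soft_l1",f_scale=2).x.round(1))
cv2.imwrite("pics/h.png",c["frame"][100:340,190:540])
E
```

```text
time: 22.98
tool_pos: [568.8, -257.2, 85.5]
tcp_rot: [-3.142, -0.0, -0.248]
contact_force: [0.4, -0.2, -0.0]
grip_width: 92.1
time: 24.22
tool_pos: [568.4, -256.9, 224.6]
tcp_rot: [-3.141, 0.002, -0.248]
contact_force: [1.1, 0.3, -0.9]
grip_width: 91.7
449 [ 568.3 -256.3  100.8]
```

View pics/h.png

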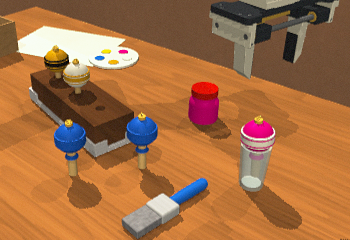

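The pink ornament sits upright on the jar (crop (258,135)) with its centre at z ≈ 100.8 mm. The rack is down, everything else is in place and the gripper is clear, so I'm handing in.

```bash
python3 -c "
from plant import bot;print(bot.close_job())"
```

```text
the job is handed in; nothing more can be done
None
```

The pink ornament is out of the rack and resting on the empty jar, stem hanging inside, and the job is handed in at about 24 s of the 72 s allowed. `close_job()` gives no verdict, so success rests on my own checks below.

- **Twisting it out:** I gripped the pearl band and twisted it, in swings of up to about 70°, while raising it slowly. It came free after about 18 mm of rise. I then lifted it clear, lowered the stem into the jar and let go about 4 mm above its resting height.
- **Pull on the rack:** early on I raised it too fast and the pull reached 18 N, close to the 20 N that lifts the rack. I eased off, and later pulls stayed around 12 N. The rack's measured height then was 66.0 mm, against 65.9 mm at the start, and later pictures show it still down.
- **Last checks:** the ball's centre is at about (568, -256, 101) mm, against 100 mm expected for its height. That is within about 2 mm of the jar's axis, and the jar and ornament look upright. The gripper is open, about 100 mm above and touching nothing. In the last picture, the gold and pearl ornaments, paint pot and brush look unmoved; I did not re-measure them.
- **Disagreement:** the two cameras differed by 2–3 mm on positions across the table, well inside the 8 mm tolerance.

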